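Sort locking forceps: shut or open

TASK

Sort the two steel ring-handled forceps into the divided tray: the one whose jaws are ratcheted shut goes in the narrow compartment, the one with its jaws open goes in the wide compartment. Set each down gently, not dropped from above, so that it lies flat and wholly inside its compartment, and leave the open one open.

Things in the scene. Friction and masses are not known exactly. Their poses are not given: they have to be found in the camera images.
- forceps_shut: steel ring-handled locking forceps, ratcheted shut, flat, 128 mm long, 51 mm over both rings, 7 mm thick, 70 g. Origin under the pivot at the underside; x along the tool: jaws reach 42 mm in +x, rings 86 mm in -x. Grip its box lock at the pivot across y: flats parallel to x, 24 mm long (x), 14 wide, 9 high.
- forceps_open: the same tool, jaws and rings gaping; left/right of the other one varies. Frame and box lock belong to one half (jaw +y, ring -y); the other half is turned from it by the joint's angle, clockwise from above (jaw to -y, ring to +y), so the middle line lies at minus half that angle from x. Gripping the box lock does not close it; squeezing handles or jaws does.
- forceps_open_jaw (a joint): opening angle of the open forceps, rad: 0 shut, starts at 0.30 to 0.45, at most 0.5. Friction of 0.03 N m keeps it where it is; no spring.
- tray: divided metal tray, fixed, 190 (x) by 240 mm (y), walls and divider 18 mm high (21 with rolled edge), 3 mm thick, floor 3 mm. Origin: centre of underside. Divider along x at y = -27.5 mm: narrow compartment inside y -117 to -29 mm, wide one y -26 to +117 mm, both x -92 to +92 mm. Forceps fit with their length along x.
Things that resemble listed ones, but are neither listed nor needed, are in the scene too. What is shaped like the forceps_open but turquoise is not meant.

How it is judged:
By the outcome, as a careful person would: the job done as asked, in the order asked, and still so for the second after the job is handed in, with the robot touching nothing.
It also fails if it takes over 59 s, if anything falls off the work surface, if the arm or the gripper's body presses on something with over 40 N, if the wrist force passes 120 N, or if a joint passes its speed limit or range.

ROBOT

A 7-joint arm with a two-finger parallel gripper is mounted at the origin on a cart in front of the work surface, level with it; the furniture and walls round the work are solid. World frame = base frame: x ahead of the robot, y to its left, z up, the work surface at z = 0. Lengths are in m, angles in degrees, forces in N, time in s.
With the tool pointing down it reaches from about 0.35 to 0.9 m from the base axis. Payload 19.9 kg.
Tool frame: the origin (TCP) lies between the finger pads; the fingertips stand 14 mm ahead of it and the grasp point (between the pads) lies 5 mm behind it (tips_ahead is the distance from the TCP to the fingertips, in m); z points along the fingers, y is the line along which they close (so a half turn about z gives the same grasp; the last joint's range is limited). The gripper opens to 85 mm and grips with 20 to 120 N. Pads are 22 mm wide; open, the fingers measure 114 mm over their backs; the gripper's body (76 mm by 85 mm) begins 54 mm behind the grasp point. The pads swing forward as they close: fully open they stand 13 mm farther back than shut.
Start: joints at [73.023, 23.915, -0.59, 92.452, 0.269, 63.638, -3.037], TCP at [0.158, -0.605, 0.245] pointing down, gripper open.
Joint ranges: [-161.28, 161.28], [-22.2, 115.67], [-73.04, 71.86], [3.21, 147.25], [-68.34, 248.33], [10.77, 114.83], [-161.83, 161.83]. Speed limits (degrees/s): [108.29, 108.29, 136.94, 136.94, 172.46, 172.46, 172.46].

INTERFACE

Orientations are given as [roll, pitch, yaw] about the fixed x, y, z axes, in that order (R = Rz(yaw) Ry(pitch) Rx(roll)).
In Python, from rig import sense, snapshot, hand_in, tips_ahead gives the robot as it stands.
- The arm moves only by the shell command python3 -m creep 'ROWS' [FORCE]. ROWS is text: rows parted by semicolons, each of 7 numbers parted by spaces: the closure, from 0 (fully open) to 1 (shut), then the shift along the tool's x, y, z in units of 0.3 m (1.0 is 0.3 m), then the turn, a rotation vector about the tool's x, y, z in units of 1.5 rad (1.0 is 1.5 rad). In form: hand dx dy dz wx wy wz; .... A call has 1 to 12 rows; each row shifts and turns the commanded pose from where the row before left it, along the tool's axes as they then stand; what a row does not reach is not made up. A row lasts 1/12 s, in which the tool goes at most 41.7 mm and 7.16 degrees, less where a joint would pass 70% of its speed; a pose out of reach is approached as far as the arm can. A call with a number of a shift or a turn outside -1 to 1 is refused whole. A call with a gripper value outside its range is refused whole. The fingers move at their own pace and stop on an object; FORCE is the grip in N (left out, the last holds). Time passes only in rows, so rows that do not move let the fingers close. It gives the time, the measured TCP pose, the force, the opening and the grip force at its end, in the units of the state.
- sense(): the state, without advancing time (a new reading comes with each control period).
- snapshot(name): name is "side" or "top"; returns a dict with "img" (384x512x3 uint8, red, green, blue), "fov_y" (degrees; the focal length in pixels is half the picture's height over the tangent of half this angle, whatever the lens; pixels are square), "cx", "cy" (the principal point, pixels), "distortion" ([k1, k2, p1, p2, k3] as OpenCV has them; the pictures are not rectified), "R" (3x3) and "t" (3): a world point X has camera coordinates R X + t. Camera axes: x right, y down, z forward; pixel columns grow to the right and rows downward; lengths in m; the calibration is good to about 2 mm. A picture is of the moment at which its call begins. There is no depth.
- hand_in(): hands the job in; it is judged then, once.
The state is a dict: "time_s": time; "joints": joint angles; "qvel": joint speeds; "tau": joint torques, N m; "ee_pos": TCP position; "tool_rot": TCP orientation; "contact_force": force on the tool from outside, world axes, zero at the start; "ft_torque": the same for the moment, N m; "finger_gap": finger opening in m; "grip_force": force on a finger pad.
Only numpy, scipy, OpenCV 4.12 (cv2) and the standard library are available. Lean on these libraries where they do the work, as an engineer would, in place of code of your own. Each camera call takes 0.05 s, during which the arm holds its last target. There are 200 camera calls.

## Working session

There is one attempt and no reset: what is moved stays moved. The work goes in short steps, Python scripts to look and compute and a shell command to move; the robot and the scene stay as the last step left them, time stands still between calls to the robot, and variables do not carry over. Pictures are saved under pics/ and viewed, at most 10 in all, crops included, and the job is handed in when it is done.

```bash
mkdir -p pics
python3 - <<'E'
from rig import *
import cv2
for n in("top","side"):
    s=snapshot(n); cv2.imwrite(f"pics/{n}0.png",s["img"][...,::-1]); print(n,s["fov_y"],s["cx"],s["cy"],s["distortion"],s["R"],s["t"])
print(sense())
E
```

```text
top 50.674156620273436 252.73794009324595 187.66987916303216 [-0.09282639  0.          0.          0.          0.        ] [[ 0.01395745 -0.99971783  0.01922104]
 [-0.98702231 -0.0168506  -0.15969664]
 [ 0.15997547 -0.01674264 -0.98697899]] [0.13846344 0.52988432 1.26172394]
side 43.10879265176247 249.28151479302284 191.97613225830267 [-0.050054  0.        0.        0.        0.      ] [[-0.95294742 -0.30288211 -0.01239515]
 [-0.17411668  0.58037308 -0.79551899]
 [ 0.24814228 -0.75592957 -0.60580186]] [0.52277828 0.04327733 1.60697704]
{'time_s': 0.1, 'joints': array([73.02348843, 23.94464538, -0.58963947, 92.47905877,  0.26964958,
       63.63893496, -3.03691308]), 'qvel': array([-0.02341091, -0.05588728, -0.08632401, -0.08415949, -0.00101061,
       -0.11110831,  0.02410696]), 'tau': array([ 1.99118091e-03, -8.65817285e+01,  6.79781064e-01, -4.35633767e+01,
        1.91233068e-02,  4.86709308e-03,  1.37453744e-04]), 'ee_pos': array([ 0.1574455 , -0.60455867,  0.24474472]), 'tool_rot': array([-1.79938936e+02,  5.42019466e-03,  1.45984878e+01]), 'contact_force': array([-0.02211877,  0.09270915,  0.03907876]), 'ft_torque': array([ 0.00791562, -0.00478882, -0.03144035]), 'grip_force': 0.0, 'finger_gap': 0.08547176932357944}
```

View pics/top0.png

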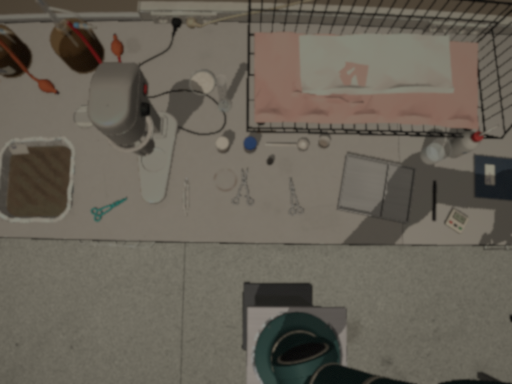

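View pics/side0.png

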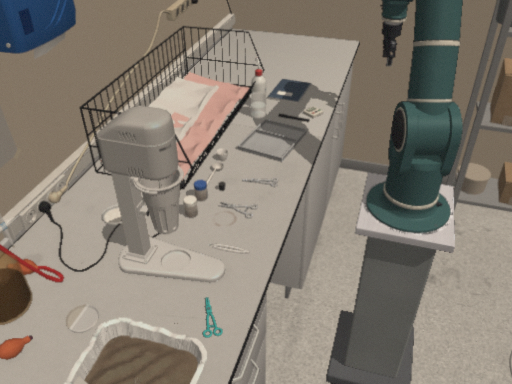

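```bash
cat > h.py <<'E'
import numpy as np, cv2
from rig import *
def K(s):
    f=s["img"].shape[0]/2/np.tan(np.radians(s["fov_y"]/2)); return np.array([[f,0,s["cx"]],[0,f,s["cy"]],[0,0,1.]])
def ray(s,uv,z):
    p=cv2.undistortPoints(np.array(uv,float).reshape(-1,1,2),K(s),np.array(s["distortion"])).reshape(-1,2)
    R,t=np.array(s["R"]),np.array(s["t"]); c=-R.T@t
    d=np.c_[p,np.ones(len(p))]@R
    return c+d*((z-c[2])/d[:,2])[:,None]
def crop(s,x0,y0,w,h,k):
    return cv2.resize(s["img"][y0:y0+h,x0:x0+w,::-1],None,fx=k,fy=k,interpolation=cv2.INTER_CUBIC)
E
python3 - <<'E'
from h import *
s=snapshot("top"); a=crop(s,225,160,90,60,6); b=crop(s,325,145,100,80,3)
o=np.zeros((600,800,3),np.uint8); o[:360,:540]=a; o[360:,:300]=b
s2=snapshot("side"); c=crop(s2,215,170,75,50,6); o[360:,310:760]=c[:240]
o=cv2.convertScaleAbs(o,alpha=1.5)
cv2.imwrite("pics/c1.png",o)
E
```

```text
(no output)
```

View pics/c1.png

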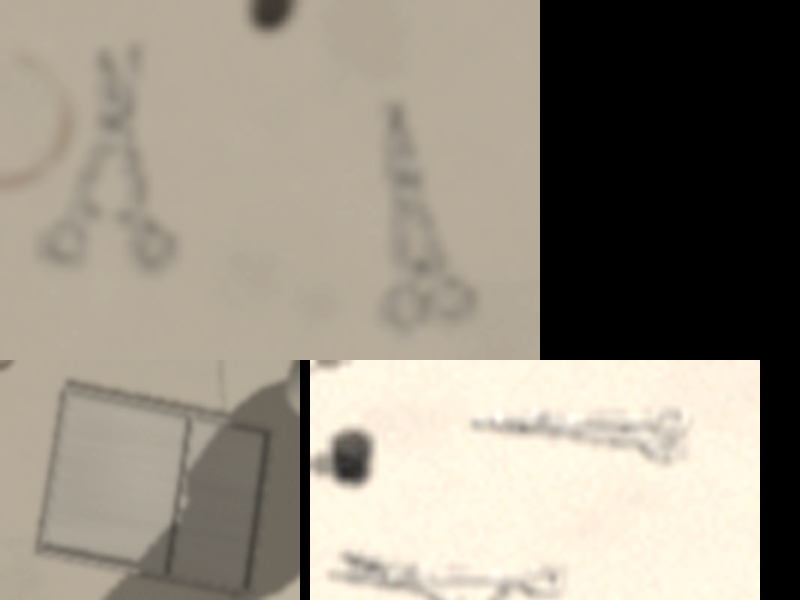

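The crop shows the open forceps at left (pivot ≈ top pixel 244,181; rings at 235.5,201 and 250.7,201), the shut one at right (tip 290.5,177.5; rings 292.5,211 and 300.5,210), and the tray with its narrow compartment on the right (robot's -y).

Run:
```python
from h import *
np.set_printoptions(precision=4,suppress=True)
s=snapshot("top")
f=lambda P,z,k,o:ray(s,(np.array(P,float)+.5)/k-.5+np.array(o),z)[:,:2]
o=f([(103,50),(137,46),(115,122),(63,245),(154,248)],.004,6,(225,160)); c=f([(393,103),(405,178),(405,306),(453,300)],.004,6,(225,160))
t=f([(66,22),(269,71),(247,231),(38,189)],.02,3,(325,145))
print("open",o,"\nshut",c,"\ntray",t,t.mean(0))
for P in (o,c):
    r=(P[-1]+P[-2])/2; j=(P[0]+P[1])/2 if P is o else P[0]
    d=j-r; L=np.linalg.norm(d); print("ring sep",np.linalg.norm(P[-1]-P[-2]),"L",L,"yaw",np.degrees(np.arctan2(d[1],d[0])),"pivot from jaw",j-d/L*.042)
e=[t[1]-t[0],t[2]-t[1],t[2]-t[3],t[3]-t[0]]
for v in e: print(np.linalg.norm(v),np.degrees(np.arctan2(v[1],v[0])))
a=o[1]-o[2];b=o[0]-o[2];print("jaw angle",np.degrees(np.arctan2(b[1],b[0])-np.arctan2(a[1],a[0])))
a=o[3]-o[2];b=o[4]-o[2];print(np.degrees(np.arctan2(a[1],a[0])),np.degrees(np.arctan2(b[1],b[0])))
```

```text
open [[0.5997 0.1836]
 [0.6024 0.1647]
 [0.5592 0.1762]
 [0.4903 0.2035]
 [0.4894 0.1536]] 
shut [[ 0.5727  0.0222]
 [ 0.5306  0.0156]
 [ 0.4596  0.0157]
 [ 0.4633 -0.0108]] 
tray [[ 0.6575 -0.1665]
 [ 0.6064 -0.3975]
 [ 0.4264 -0.3634]
 [ 0.4697 -0.1311]] [ 0.54   -0.2646]
ring sep 0.04989290592262029 L 0.11128206123618865 yaw -2.259873851852987 pivot from jaw [0.5591 0.1758]
ring sep 0.026682208195725147 L 0.11290897481399727 yaw 10.072355922309375 pivot from jaw [0.5313 0.0148]
0.23649437330735792 -102.4622820715351
0.18325304872085665 169.29527638295477
0.23635669752527014 -100.55227866382747
0.19113528648381667 169.30344632395142
jaw angle 25.20925264814807
158.41211460985883 -162.0607243881555
```

```bash
cat >> h.py <<'E'
from scipy.spatial.transform import Rotation as Ro
def go(p,yaw):
    st=sense(); R=Ro.from_euler("xyz",st["tool_rot"],degrees=True); T=Ro.from_euler("xyz",[180,0,yaw],degrees=True)
    w=(R.inv()*T).as_rotvec(); d=T.inv().apply(np.array(p)-st["ee_pos"])
    print("turn first",np.round(w/1.5,4),"then shift",np.round(d/.3,4),"mm",np.round(d*1000,1),"F",np.round(st["contact_force"],1),"gap",round(st["finger_gap"],4),"t",st["time_s"])
E
python3 - <<'E'
from h import *
import rig
print(tips_ahead() if callable(tips_ahead) else tips_ahead)
s=snapshot("side"); P=np.array([(475,424),(675,415),(660,452),(575,424)],float)
print(ray(s,(P-[310,360]+.5)/6-.5+[215,170],.004))
go([.531,.015,.12],10)
E
```

```text
0.014
[[ 0.56606233  0.02911433  0.004     ]
 [ 0.45532723 -0.01350278  0.004     ]
 [ 0.45403043  0.02461485  0.004     ]
 [ 0.50946809  0.01218687  0.004     ]]
turn first [-0.0003  0.0001  0.0535] then shift [ 1.5848 -1.8181  0.4169] mm [ 475.4 -545.4  125.1] F [ 0.8 -0.3 -0.8] gap 0.0853 t 0.3
```

```bash
python3 -m creep '0 0 0 0 0 0 0.0535; 0 0.04 -0.045 0 0 0 0; 0 0.08 -0.09 0 0 0 0; 0 0.08 -0.09 0 0 0 0; 0 0.08 -0.09 0 0 0 0; 0 0.08 -0.09 0 0 0 0; 0 0.08 -0.09 0 0 0 0; 0 0.08 -0.09 0 0 0 0; 0 0.08 -0.09 0 0 0 0; 0 0.08 -0.09 0 0 0 0; 0 0.08 -0.09 0 0 0 0; 0 0.08 -0.09 0 0 0 0' && python3 -m creep '0 0.08 -0.09 0 0 0 0; 0 0.08 -0.09 0 0 0 0; 0 0.08 -0.09 0 0 0 0; 0 0.08 -0.09 0 0 0 0; 0 0.08 -0.09 0 0 0 0; 0 0.08 -0.09 0 0 0 0; 0 0.08 -0.09 0 0 0 0; 0 0.08 -0.09 0 0 0 0; 0 0.07 -0.08 0 0 0 0; 0 0.035 -0.05 0.04 0 0 0; 0 0 0 0.08 0 0 0;0 0 0 0.08 0 0 0'; python3 -c "
from h import *
go([.531,.015,.12],10)"
```

```text
time_s: 1.3
ee_pos: [0.357, -0.2802, 0.2455]
tool_rot: [180.0, -0.0, 10.0]
contact_force: [1.7, 0.0, 0.4]
finger_gap: 0.0852
grip_force: 0.0
time_s: 2.3
ee_pos: [0.5329, 0.0095, 0.1849]
tool_rot: [-180.0, -0.1, 10.1]
contact_force: [0.3, -0.8, -0.9]
finger_gap: 0.0856
grip_force: 0.0
turn first [-0.0001 -0.0011  0.0015] then shift [-0.0032 -0.0191  0.2164] mm [-1.  -5.7 64.9] F [ 0.3 -0.8 -0.9] gap 0.0856 t 2.3
```

```bash
python3 -m creep '0.45 -0.003 -0.02 0.1 0 0 0; 0.45 0 0 0.1 0 0 0; 0.45 0 0 0.08 0 0 0; 0.45 0 0 0.06 0 0 0; 0.45 0 0 0 0 0 0; 0.45 0 0 0 0 0 0' 30
python3 - <<'E'
from h import *
a=snapshot("top");b=snapshot("side")
cv2.imwrite("pics/c2.png",cv2.convertScaleAbs(np.hstack([crop(a,260,155,64,80,6),crop(b,220,120,64,80,6)]),alpha=1.4))
go([.531,.015,.015],10)
E
```

```text
time_s: 2.8
ee_pos: [0.5301, 0.014, 0.0832]
tool_rot: [-180.0, 0.1, 10.0]
contact_force: [-0.0, -1.3, 1.5]
finger_gap: 0.0468
grip_force: 0.0
turn first [ 0.0001 -0.001  -0.    ] then shift [ 0.0005 -0.0036  0.2318] mm [ 0.1 -1.1 69.6] F [ 0.8 -0.3  0. ] gap 0.0465 t 2.9
```

View pics/c2.png

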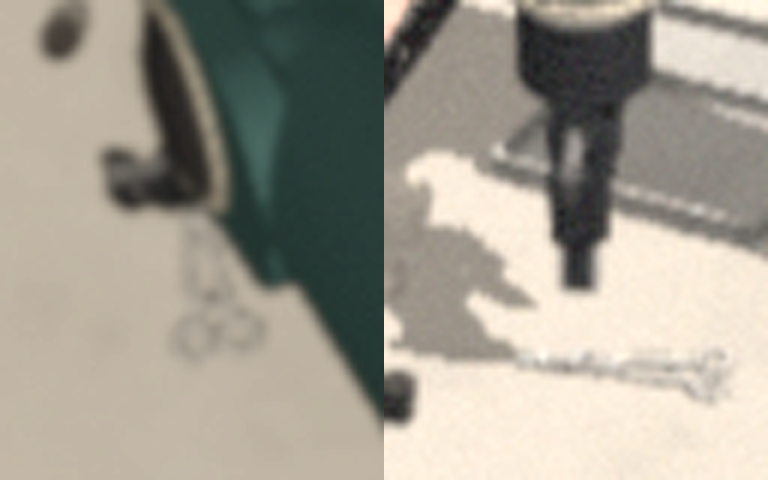

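```bash
python3 -m creep '0.45 0 -0.0035 0.06 0 0 0; 0.45 0 0 0.07 0 0 0; 0.45 0 0 0.06 0 0 0; 0.45 0 0 0.03 0 0 0; 0.45 0 0 0.008 0 0 0; 0.6 0 0 0 0 0 0;0.7 0 0 0 0 0 0; 0.8 0 0 0 0 0 0;0.9 0 0 0 0 0 0;1 0 0 0 0 0 0;1 0 0 0 0 0 0;1 0 0 0 0 0 0' 40;python3 -m creep '1 0 0 0 0 0 0;1 0 0 0 0 0 0;1 0 0 0 0 0 0'; python3 -c "
from h import *
go([.531,.015,.016],10)"
```

```text
time_s: 3.9
ee_pos: [0.5309, 0.0149, 0.0161]
tool_rot: [180.0, -0.1, 10.0]
contact_force: [-2.7, -0.8, 8.6]
finger_gap: 0.0126
grip_force: 38.9
time_s: 4.15
ee_pos: [0.5309, 0.0149, 0.0161]
tool_rot: [180.0, -0.1, 10.0]
contact_force: [-2.1, -0.5, 10.4]
finger_gap: 0.0123
grip_force: 38.9
turn first [ 0.0002 -0.0011  0.    ] then shift [ 0.0004 -0.0003  0.0003] mm [ 0.1 -0.1  0.1] F [-2.1 -0.5 10.4] gap 0.0123 t 4.15
```

```bash
python3 -m creep '1 0 0 -0.03 0 0 0;1 0 0 -0.08 0 0 0;1 0 0 -0.1 0 0 0;1 0 0 -0.1 0 0 0;1 0 0 -0.06 0 0 0;1 0 0 0 0 0 0;1 0 0 0 0 0 0' 60
python3 - <<'E'
from h import *
a=snapshot("top");b=snapshot("side")
cv2.imwrite("pics/c3.png",cv2.convertScaleAbs(np.hstack([crop(a,260,155,64,80,6),crop(b,220,120,64,80,6)]),alpha=1.4))
# tray local -> world
y=np.radians(-11); c=np.array([.540,-.2646])
p=c+np.array([[np.cos(y),-np.sin(y)],[np.sin(y),np.cos(y)]])@np.array([.022,-.073]); print(p)
go([*p,.14],-11)
E
```

```text
time_s: 4.73
ee_pos: [0.5307, 0.0147, 0.1274]
tool_rot: [180.0, -0.1, 10.0]
contact_force: [-0.4, -0.6, -1.0]
finger_gap: 0.0117
grip_force: 59.4
[ 0.54766674 -0.34045658]
turn first [1.000e-04 4.000e-04 2.443e-01] then shift [ 0.2844  1.1507 -0.048 ] mm [ 85.3 345.2 -14.4] F [ 0.4  0.4 -0.8] gap 0.0116 t 4.8333
```

View pics/c3.png

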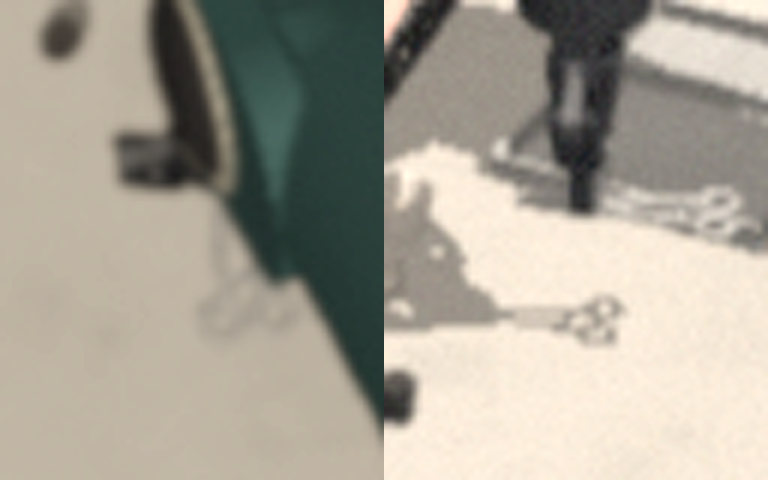

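Run:
```python
from h import *
a=snapshot("top")
P=(np.array([(221,316),(284,310)],float)+.5)/6-.5+[260,155]
r=ray(a,P,.116); m=r.mean(0)[:2]; d=sense()["ee_pos"][:2]-m
print(r,np.linalg.norm(d),np.degrees(np.arctan2(d[1],d[0])))
print(ray(a,[(432,161),(480,138),(434,180),(434,220)],.0))
```

```text
[[ 0.458045    0.01547959  0.116     ]
 [ 0.46155843 -0.01635705  0.116     ]] 0.07148529537128973 12.308754453777036
[[ 0.63809331 -0.47107632  0.        ]
 [ 0.72623503 -0.65625835  0.        ]
 [ 0.57154233 -0.47410143  0.        ]
 [ 0.43445023 -0.4663326   0.        ]]
```

```bash
python3 -m creep '1 0 0 -0.02 0 0 0.06; 1 0 0 -0.02 0 0 0.065; 1 0 0 -0.01 0 0 0.065; 1 0 0 0 0 0 0.055; 1 0.01 0.05 0 0 0 0; 1 0.024 0.1 0 0 0 0; 1 0.03 0.115 0 0 0 0; 1 0.03 0.115 0 0 0 0; 1 0.03 0.115 0 0 0 0; 1 0.03 0.115 0 0 0 0; 1 0.03 0.115 0 0 0 0; 1 0.03 0.115 0 0 0 0' && python3 -m creep '1 0.03 0.115 0 0 0 0; 1 0.02 0.1 0 0 0 0; 1 0.015 0.06 0 0 0 0;1 0.01 0.05 0 0 0 0; 1 0 0 0 0 0 0; 1 0 0 0 0 0 0;1 0 0 0 0 0 0'
python3 - <<'E'
from h import *
a=snapshot("top");b=snapshot("side")
cv2.imwrite("pics/c4.png",cv2.convertScaleAbs(np.hstack([crop(a,325,145,100,90,4),crop(b,230,80,100,90,4)]),alpha=1.4))
go([.5477,-.3405,.14],-11)
E
```

```text
time_s: 5.88
ee_pos: [0.5442, -0.2463, 0.1398]
tool_rot: [-180.0, 0.1, -11.0]
contact_force: [0.5, 0.9, -0.5]
finger_gap: 0.0117
grip_force: 59.4
time_s: 6.47
ee_pos: [0.5485, -0.3432, 0.1404]
tool_rot: [-179.9, 0.0, -11.0]
contact_force: [0.0, 0.6, -0.4]
finger_gap: 0.0116
grip_force: 59.4
turn first [-0.0004  0.0002  0.0006] then shift [-0.0048 -0.0084  0.0026] mm [-1.4 -2.5  0.8] F [-0.7 -0.3 -1.3] gap 0.0117 t 6.5667
```

View pics/c4.png

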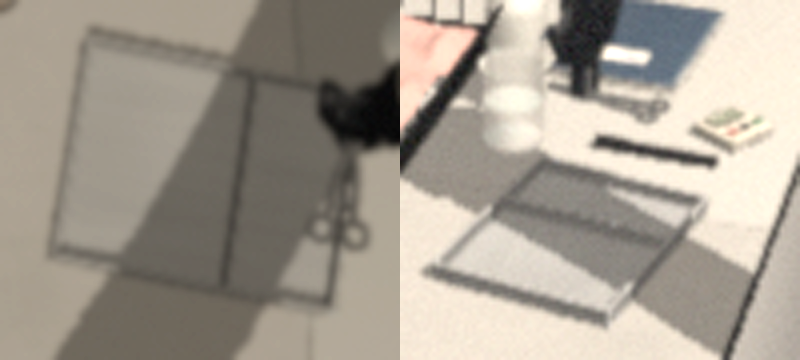

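Run:
```python
from h import *
a=snapshot("top"); e=sense()["ee_pos"]
f=lambda P,z:ray(a,(np.array(P,float)+.5)/4-.5+[325,145],z)[:,:2]
r=f([(325,230),(357,237)],e[2]-.012); dv=f([(248,78),(224,287)],.02); rc=f([(330,304)],.02); cs=f([(88,32),(50,254)],.02)
y=np.radians(-11); R=np.array([[np.cos(y),-np.sin(y)],[np.sin(y),np.cos(y)]]); c=np.array([.540,-.2646])
for n,p in(("rings",r),("div",dv),("nearright",rc),("left",cs),("tcp",e[None,:2])): print(n,(p-c)@R)
d=e[:2]-r.mean(0); print(np.hypot(*d),np.degrees(np.arctan2(d[1],d[0])))
```

```text
rings [[-0.05172954 -0.06460878]
 [-0.05189088 -0.09012163]]
div [[ 0.08445834 -0.02149774]
 [-0.0934152  -0.02844042]]
nearright [[-0.08920247 -0.11858773]]
left [[ 0.09443982  0.11846222]
 [-0.09616081  0.1180785 ]]
tcp [[ 0.02349624 -0.0757821 ]]
0.07532309037893666 -9.795698000802085
```

```bash
python3 -m creep '1 -0.005 -0.008 0.04 0 0 0; 1 0 0 0.08 0 0 0; 1 0 0 0.08 0 0 0; 1 0 0 0.07 0 0 0; 1 0 0 0.05 0 0 0; 1 0 0 0.03 0 0 0; 1 0 0 0.02 0 0 0; 1 0 0 0.012 0 0 0; 1 0 0 0.008 0 0 0; 1 0 0 0.004 0 0 0; 1 0 0 0.003 0 0 0; 1 0 0 0 0 0 0'; python3 -c "
from h import *
go([.5477,-.3405,.0192],-11)"
```

```text
time_s: 7.62
ee_pos: [0.5474, -0.3422, 0.0222]
tool_rot: [180.0, -0.0, -11.1]
contact_force: [0.8, -0.3, -1.1]
finger_gap: 0.0118
grip_force: 59.4
turn first [ 0.0001 -0.0004 -0.0007] then shift [-0.0003 -0.0059  0.0099] mm [-0.1 -1.8  3. ] F [ 0.8 -0.3 -1.1] gap 0.0118 t 7.6167
```

```bash
python3 -m creep '1 0 -0.003 0.003 0 0 0; 1 0 -0.003 0.003 0 0 0; 1 0 0 0.003 0 0 0; 1 0 0 0.001 0 0 0; 1 0 0 0 0 0 0'; python3 -c "
from h import *
go([.5477,-.3405,.0192],-11)"
```

```text
time_s: 8.03
ee_pos: [0.5478, -0.3401, 0.0192]
tool_rot: [-180.0, -0.0, -11.0]
contact_force: [-2.2, 2.4, 7.6]
finger_gap: 0.012
grip_force: 60.4
turn first [-0.0001 -0.     -0.0005] then shift [0.0001 0.0013 0.    ] mm [0.  0.4 0. ] F [-2.2  2.4  7.6] gap 0.012 t 8.0333
```

```bash
python3 -m creep '0.75 0 0 0 0 0 0; 0.7 0 0 0 0 0 0; 0.65 0 0 0 0 0 0; 0.65 0 0 0 0 0 0; 0.65 0 0 -0.03 0 0 0; 0.65 0 0 -0.07 0 0 0; 0.65 0 0 -0.1 0 0 0; 0.65 0 0 -0.1 0 0 0; 0.65 0 0 -0.1 0 0 0; 0.65 0 0 -0.1 0 0 0; 0.6 0 0 -0.06 0 0 0' 30;  python3 -c "
from h import *
go([.5591,.176,.187],8)"
```

```text
time_s: 8.95
ee_pos: [0.5483, -0.3406, 0.1909]
tool_rot: [179.9, -0.2, -11.1]
contact_force: [-0.4, -0.1, 0.2]
finger_gap: 0.034
grip_force: 0.0
turn first [ 0.0011 -0.002  -0.2217] then shift [ 0.2753 -1.7004  0.0131] mm [  82.6 -510.1    3.9] F [-0.4 -0.1  0.2] gap 0.034 t 8.95
```

```bash
python3 -m creep '0.45 0 0 0 0 0 -0.0739; 0.45 0 0 0 0 0 -0.0739; 0.45 0 0 0 0 0 -0.0739; 0.45 0.01 -0.05 0 0 0 0; 0.45 0.015 -0.09 0 0 0 0; 0.45 0.019 -0.118 0 0 0 0; 0.45 0.019 -0.118 0 0 0 0; 0.45 0.019 -0.118 0 0 0 0; 0.45 0.019 -0.118 0 0 0 0; 0.45 0.019 -0.118 0 0 0 0; 0.45 0.019 -0.118 0 0 0 0; 0.45 0.019 -0.118 0 0 0 0' && python3 -m creep '0.45 0.019 -0.118 0 0 0 0; 0.45 0.019 -0.118 0 0 0 0; 0.45 0.019 -0.118 0 0 0 0; 0.45 0.019 -0.118 0 0 0 0; 0.45 0.019 -0.118 0 0 0 0; 0.45 0.015 -0.09 0.05 0 0 0; 0.45 0.01 -0.054 0.08 0 0 0; 0.45 0 0 0.1 0 0 0; 0.45 0 0 0.08 0 0 0; 0.45 0 0 0.06 0 0 0; 0.45 0 0 0 0 0 0; 0.45 0 0 0 0 0 0'
python3 - <<'E'
from h import *
a=snapshot("top");b=snapshot("side")
o=np.zeros((480,790,3),np.uint8);o[:,:384]=crop(a,215,150,64,80,6); o[:360,390:]=crop(a,325,145,100,90,4)
o=cv2.convertScaleAbs(o,alpha=1.5); o[240:,550:790]=cv2.convertScaleAbs(crop(b,200,165,60,60,4),alpha=1.3)
cv2.imwrite("pics/c5.png",o)
go([.5591,.176,.016],8)
E
```

```text
time_s: 9.95
ee_pos: [0.5537, -0.0446, 0.1874]
tool_rot: [180.0, -0.0, 7.9]
contact_force: [1.1, 0.2, 0.4]
finger_gap: 0.0472
grip_force: 0.0
time_s: 10.95
ee_pos: [0.5587, 0.1766, 0.0761]
tool_rot: [180.0, 0.1, 8.0]
contact_force: [0.1, -0.2, 0.2]
finger_gap: 0.047
grip_force: 0.0
turn first [-0.0002 -0.0012 -0.0003] then shift [-0.0026  0.0022  0.2047] mm [-0.8  0.6 61.4] F [-0.4  0.4  0.7] gap 0.0469 t 11.05
```

View pics/c5.png

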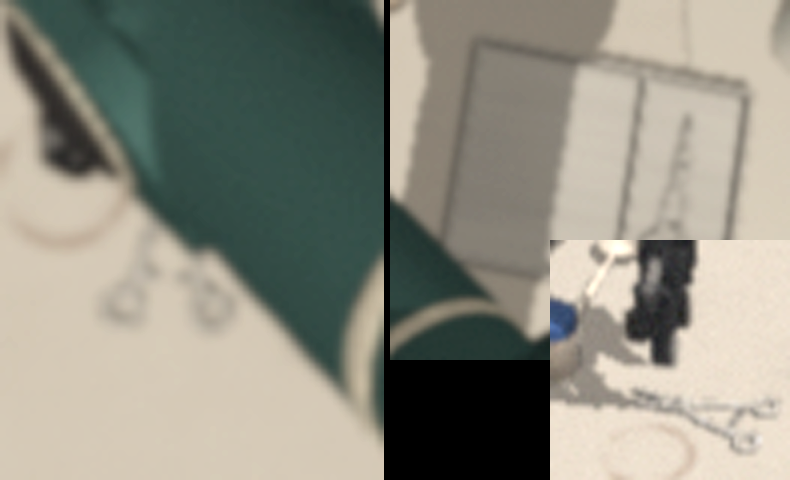

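```bash
python3 -m creep '0.45 -0.002 0.002 0.05 0 0 0; 0.45 0 0 0.06 0 0 0; 0.45 0 0 0.05 0 0 0; 0.45 0 0 0.03 0 0 0; 0.45 0 0 0.01 0 0 0; 0.6 0 0 0 0 0 0;0.7 0 0 0 0 0 0; 0.75 0 0 0 0 0 0;0.8 0 0 0 0 0 0;0.85 0 0 0 0 0 0;0.9 0 0 0 0 0 0;1 0 0 0 0 0 0' 30;python3 -m creep '1 0 0 0 0 0 0;1 0 0 0 0 0 0;1 0 0 0 0 0 0'; python3 -c "
from h import *
go([.5591,.176,.016],8)"
```

```text
time_s: 12.05
ee_pos: [0.5592, 0.1759, 0.0167]
tool_rot: [-180.0, -0.1, 8.0]
contact_force: [-1.5, -0.5, 8.8]
finger_gap: 0.013
grip_force: 29.9
time_s: 12.3
ee_pos: [0.5592, 0.1759, 0.0167]
tool_rot: [-180.0, -0.1, 8.0]
contact_force: [-3.0, -0.6, 8.6]
finger_gap: 0.0128
grip_force: 29.9
turn first [-0.0002 -0.0009 -0.    ] then shift [-0.0003 -0.0004  0.0024] mm [-0.1 -0.1  0.7] F [-3.  -0.6  8.6] gap 0.0128 t 12.3
```

```bash
python3 -m creep '1 0 0 -0.03 0 0 0;1 0 0 -0.07 0 0 0;1 0 0 -0.1 0 0 0;1 0 0 -0.1 0 0 0;1 0 0 -0.08 0 0 0;1 0 0 -0.03 0 0 0;1 0 0 0 0 0 0;1 0 0 0 0 0 0' 40
python3 - <<'E'
from h import *
a=snapshot("top");b=snapshot("side")
cv2.imwrite("pics/c6.png",cv2.convertScaleAbs(np.hstack([crop(a,215,150,64,80,6),crop(b,200,130,64,80,6)]),alpha=1.4))
y=np.radians(-11.2); c=np.array([.540,-.2646])
p=c+np.array([[np.cos(y),-np.sin(y)],[np.sin(y),np.cos(y)]])@np.array([.02,.0455]); print(p)
go([*p,.14],-2)
E
```

```text
time_s: 12.97
ee_pos: [0.5586, 0.1754, 0.1388]
tool_rot: [180.0, -0.0, 8.0]
contact_force: [1.0, -0.9, -1.3]
finger_gap: 0.0121
grip_force: 40.6
[ 0.56845677 -0.22385123]
turn first [0.0003 0.0012 0.1163] then shift [ 0.0811  1.3285 -0.008 ] mm [ 24.3 398.5  -2.4] F [ 0.1 -0.4 -1.2] gap 0.0124 t 13.0667
```

View pics/c6.png

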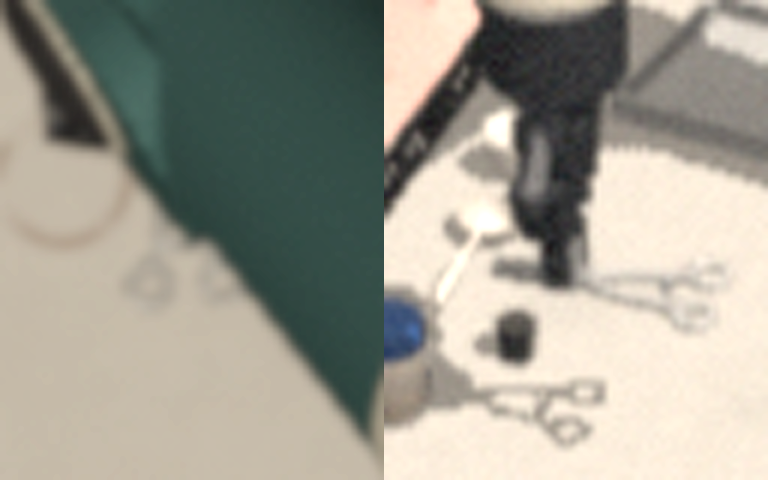

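Held level and still open. Carry to the wide compartment.

```bash
python3 -m creep '1 0 0 -0.005 0 0 0.058; 1 0 0 -0.003 0 0 0.058; 1 0 0.05 0 0 0 0; 1 0 0.09 0 0 0 0; 1 0.008 0.11 0 0 0 0; 1 0.008 0.11 0 0 0 0; 1 0.008 0.11 0 0 0 0; 1 0.008 0.11 0 0 0 0; 1 0.008 0.11 0 0 0 0; 1 0.008 0.11 0 0 0 0; 1 0.008 0.11 0 0 0 0; 1 0.008 0.11 0 0 0 0' && python3 -m creep '1 0.008 0.11 0 0 0 0; 1 0.008 0.11 0 0 0 0; 1 0 0.06 0 0 0 0; 1 0 0.028 0 0 0 0; 1 0 0 0.05 0 0 0; 1 0 0 0.08 0 0 0; 1 0 0 0.06 0 0 0; 1 0 0 0.02 0 0 0; 1 0 0 0 0 0 0; 1 0 0 0 0 0 0'
python3 - <<'E'
from h import *
a=snapshot("top");b=snapshot("side")
cv2.imwrite("pics/c7.png",cv2.convertScaleAbs(np.hstack([crop(a,325,145,100,90,4),crop(b,220,80,100,90,4)]),alpha=1.4))
go([.5685,-.2239,.0195],-2)
E
```

```text
time_s: 14.07
ee_pos: [0.5666, -0.1324, 0.1398]
tool_rot: [-180.0, 0.1, -2.0]
contact_force: [0.6, 0.6, -0.8]
finger_gap: 0.0126
grip_force: 40.7
time_s: 14.9
ee_pos: [0.5691, -0.2227, 0.0782]
tool_rot: [-180.0, 0.0, -1.9]
contact_force: [0.5, 0.2, -0.5]
finger_gap: 0.0123
grip_force: 40.6
turn first [ 0.0002 -0.0007  0.0006] then shift [-0.0034  0.0024  0.1989] mm [-1.   0.7 59.7] F [0.  0.5 0. ] gap 0.0123 t 15.0
```

View pics/c7.png

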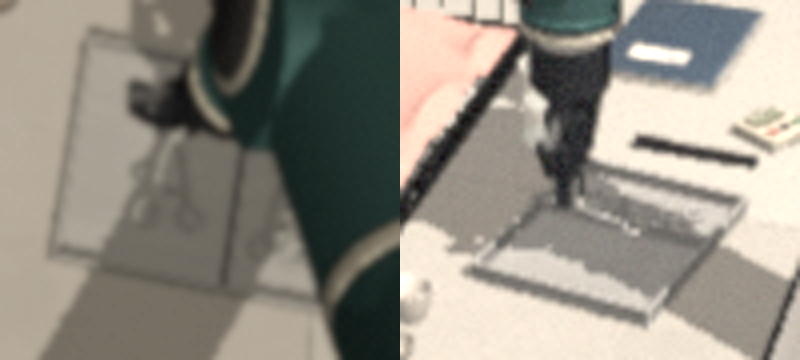

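```bash
python3 -m creep '1 -0.003 0.002 0.03 0 0 0; 1 0 0 0.05 0 0 0; 1 0 0 0.05 0 0 0; 1 0 0 0.03 0 0 0; 1 0 0 0.015 0 0 0; 1 0 0 0.008 0 0 0; 1 0 0 0.004 0 0 0; 1 0 0 0.004 0 0 0; 1 0 0 0.003 0 0 0; 1 0 0 0.002 0 0 0; 1 0 0 0 0 0 0; 1 0 0 0 0 0 0'; python3 -c "
from h import *
go([.5685,-.2239,.0195],-2)"
```

```text
time_s: 16.0
ee_pos: [0.5683, -0.224, 0.0198]
tool_rot: [180.0, -0.0, -2.0]
contact_force: [-0.4, -0.2, 3.7]
finger_gap: 0.0122
grip_force: 41.2
turn first [ 0.0001 -0.0004  0.0003] then shift [ 0.0006 -0.0005  0.001 ] mm [ 0.2 -0.1  0.3] F [-0.4 -0.2  3.7] gap 0.0122 t 16.0
```

Contact with the floor; release, rise and back off towards the robot's left to clear the view.

```bash
python3 -m creep '0.75 0 0 0 0 0 0; 0.7 0 0 0 0 0 0; 0.65 0 0 0 0 0 0; 0.6 0 0 0 0 0 0; 0.6 0 0 -0.03 0 0 0; 0.6 0 0 -0.07 0 0 0; 0.6 0 0 -0.1 0 0 0; 0.6 0 0 -0.1 0 0 0; 0.6 0 0 -0.1 0 0 0; 0.6 0 0 -0.1 0 0 0; 0.6 0 -0.05 -0.06 0 0 0; 0.6 0 -0.09 0 0 0 0' 30 && python3 -m creep '0.6 0 -0.11 0 0 0 0; 0.6 0 -0.11 0 0 0 0; 0.6 0 -0.11 0 0 0 0; 0.6 0 -0.11 0 0 0 0; 0.6 0 -0.11 0 0 0 0; 0.6 0 -0.11 0 0 0 0; 0.6 0 -0.11 0 0 0 0; 0.6 0 -0.11 0 0 0 0; 0.6 0 -0.09 0 0 0 0; 0.6 0 -0.05 0 0 0 0; 0.6 0 0 0 0 0 0; 0.6 0 0 0 0 0 0'
python3 - <<'E'
from h import *
a=snapshot("top");b=snapshot("side")
cv2.imwrite("pics/c8.png",cv2.convertScaleAbs(np.vstack([crop(a,330,145,100,90,6)[:540]]),alpha=1.5))
E
```

```text
time_s: 17.0
ee_pos: [0.5707, -0.1848, 0.1922]
tool_rot: [179.8, -0.3, -2.2]
contact_force: [0.9, -0.1, -0.5]
finger_gap: 0.034
grip_force: 0.0
time_s: 18.0
ee_pos: [0.5799, 0.1245, 0.1879]
tool_rot: [-180.0, -0.0, -1.9]
contact_force: [0.4, -0.8, -0.4]
finger_gap: 0.034
grip_force: 0.0
```

View pics/c8.png

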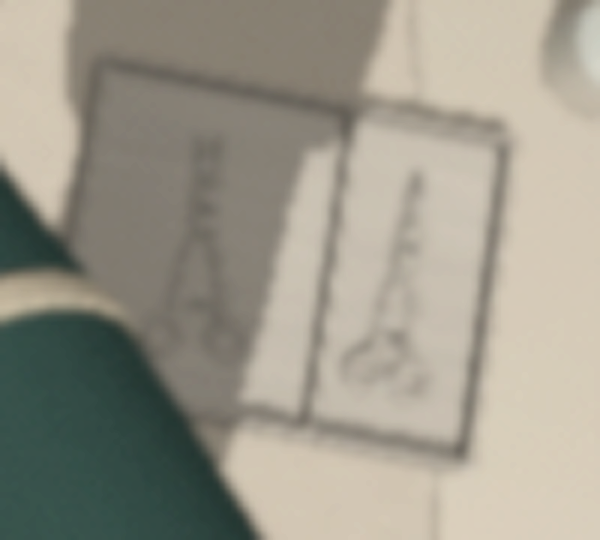

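The picture shows both inside their compartments (shut: tip 415,180, rings 360,365/412,380; open: rings ≈160,330/218,338), but the open one's ring gap seems smaller than before; I clear the arm and measure.

```bash
python3 -m creep '0.6 0 -0.06 0 0 0 0; 0.6 0 -0.11 0 0 0 0; 0.6 0 -0.11 0 0 0 0; 0.6 0 -0.11 0 0 0 0; 0.6 0 -0.11 0 0 0 0; 0.6 0 -0.11 0 0 0 0; 0.6 0 -0.06 0 0 0 0;0.6 0 0 0 0 0 0;0.6 0 0 0 0 0 0'
python3 - <<'E'
from h import *
a=snapshot("top");b=snapshot("side")
A=crop(a,338,152,50,60,10);B=crop(b,245,110,60,60,7)
c=cv2.createCLAHE(3,(4,4))
o=np.zeros((600,800),np.uint8);o[:600,:380]=c.apply(A[:600,:380,1].copy());o[:420,380:800]=c.apply(B[...,1].copy())
cv2.imwrite("pics/c9.png",o)
E
```

```text
time_s: 18.85
ee_pos: [0.587, 0.3245, 0.1872]
tool_rot: [180.0, 0.0, -2.0]
contact_force: [1.2, -1.9, 0.4]
finger_gap: 0.034
grip_force: 0.0
```

View pics/c9.png

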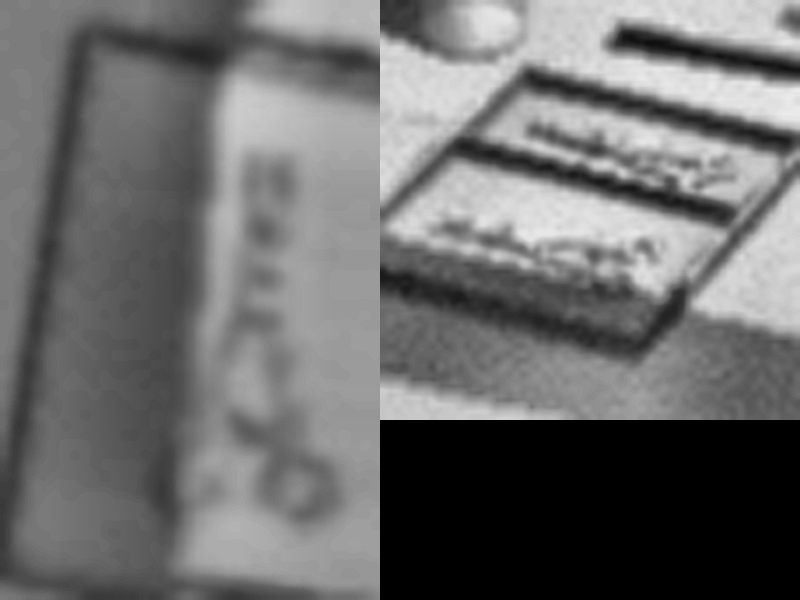

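Run:
```python
from h import *
a=snapshot("top")
P=(np.array([(300,487),(188,490),(255,162),(291,165),(262,300)],float)+.5)/10-.5+[338,152]
r=ray(a,P,.007)[:,:2]; print(r.round(4)); p=np.array([.5683,-.224])
print("sep",np.hypot(*(r[0]-r[1])),np.hypot(*(r[2]-r[3])))
for q in r[:2]: d=p-q; print(np.hypot(*d),np.degrees(np.arctan2(d[1],d[0])))
for q in r[2:4]: d=q-p; print(np.hypot(*d),np.degrees(np.arctan2(d[1],d[0])))
d=(r[2]+r[3]-r[0]-r[1])/2; print("mid L",np.hypot(*d),np.degrees(np.arctan2(d[1],d[0])), "pivot",(r[2]+r[3])/2-.041*d/np.hypot(*d))
cv2.imwrite("pics/x.png",a["img"])
```

```text
[[ 0.4974 -0.2364]
 [ 0.4958 -0.1984]
 [ 0.6075 -0.2245]
 [ 0.6067 -0.2368]
 [ 0.5603 -0.2254]]
sep 0.03799018714779235 0.012364554575839624
0.07200829126898756 9.90011250423699
0.07688359031330999 -19.43128957611339
0.039219767148635516 -0.7020752969954867
0.040520854106269155 -18.44512240992473
mid L 0.1113393124118311 -6.834221201927228 pivot [ 0.56641932 -0.22577173]
```

The open tool has been partly squeezed (ring spacing 50 → 38 mm). Plan: regrip only the top ~2 mm of the box lock (the lock is taller than the handles, so they can't be pinched). Then tilt the rings down over the tray's left wall and turn so the wall holds one ring back, reopening it.

```bash
cat >> h.py <<'E'
def goP(piv,yaw,tilt,off=.0215):
    st=sense(); R=Ro.from_euler("xyz",st["tool_rot"],degrees=True)
    T=Ro.from_euler("xyz",[180,0,yaw],degrees=True)*Ro.from_euler("y",tilt,degrees=True)
    tcp=np.array(piv)-off*T.as_matrix()[:,2]
    print("turn first",np.round((R.inv()*T).as_rotvec()/1.5,4),"then shift",np.round(T.inv().apply(tcp-st["ee_pos"])/.3,4),"tcp",tcp.round(4),"t",st["time_s"],st["contact_force"].round(1),st["finger_gap"].round(4))
E
python3 -c "
from h import *
go([.567,-.225,.187],-1.5); goP([.567,-.225,.003],-1.5,0)"
```

```text
turn first [ 0.0005 -0.0001 -0.007 ] then shift [-2.1000e-02  1.8271e+00  1.5000e-03] mm [-6.300e+00  5.481e+02  4.000e-01] F [ 0.2 -0.5  0.1] gap 0.0346 t 19.0Traceback (most recent call last):
  File "<string>", line 3, in <module>
    go([.567,-.225,.187],-1.5); goP([.567,-.225,.003],-1.5,0)
                                ~~~^^^^^^^^^^^^^^^^^^^^^^^^^^
  File "h.py", line 21, in goP
    print("turn first",np.round((R.inv()*T).as_rotvec()/1.5,4),"then shift",np.round(T.inv().apply(tcp-st["ee_pos"])/.3,4),"tcp",tcp.round(4),"t",st["time_s"],st["contact_force"].round(1),st["finger_gap"].round(4))
                                                                                                                                                                                            ^^^^^^^^^^^^^^^^^^^^^^
AttributeError: 'float' object has no attribute 'round'
```

```bash
sed -i 's/,st\["finger_gap"\].round(4))/,st["finger_gap"])/' h.py
python3 -m creep '0.6 0 0.05 0 0 0 -0.007; 0.6 -0.005 0.09 0 0 0 0; 0.6 -0.005 0.115 0 0 0 0; 0.6 -0.005 0.115 0 0 0 0; 0.6 -0.006 0.115 0 0 0 0; 0.6 0 0.115 0 0 0 0; 0.6 0 0.115 0 0 0 0; 0.6 0 0.115 0 0 0 0; 0.6 0 0.115 0 0 0 0; 0.6 0 0.115 0 0 0 0; 0.6 0 0.115 0 0 0 0; 0.6 0 0.115 0 0 0 0' && python3 -m creep '0.6 0 0.115 0 0 0 0; 0.6 0 0.115 0 0 0 0; 0.6 0 0.115 0 0 0 0; 0.6 0 0.115 0 0 0 0; 0.6 0 0.05 0.02 0 0 0; 0.6 0 0.027 0.05 0 0 0; 0.6 0 0 0.1 0 0 0; 0.6 0 0 0.1 0 0 0; 0.6 0 0 0.1 0 0 0; 0.6 0 0 0.05 0 0 0; 0.6 0 0 0 0 0 0; 0.6 0 0 0 0 0 0'; python3 -c "
from h import *
goP([.567,-.225,.003],-1.5,0)"
```

```text
time_s: 20.0
ee_pos: [0.5705, -0.0652, 0.1878]
tool_rot: [180.0, -0.0, -1.5]
contact_force: [0.0, -0.7, 0.1]
finger_gap: 0.034
grip_force: 0.0
time_s: 21.0
ee_pos: [0.5668, -0.2236, 0.0614]
tool_rot: [-180.0, 0.1, -1.4]
contact_force: [0.1, -0.1, 0.4]
finger_gap: 0.0343
grip_force: 0.0
turn first [-0.0002  0.0006  0.0008] then shift [0.0007 0.0046 0.123 ] tcp [ 0.567  -0.225   0.0245] t 21.0 [ 0.1 -0.1  0.4] 0.03426767295957565
```

```bash
python3 -m creep '0.6 0 0.004 0.04 0 0 0; 0.6 0 0 0.05 0 0 0; 0.6 0 0 0.025 0 0 0; 0.6 0 0 0.008 0 0 0; 0.7 0 0 0 0 0 0; 0.75 0 0 0 0 0 0; 0.8 0 0 0 0 0 0; 0.85 0 0 0 0 0 0; 0.9 0 0 0 0 0 0; 1 0 0 0 0 0 0; 1 0 0 0 0 0 0; 1 0 0 0 0 0 0' 60;  python3 -c "
from h import *
goP([.567,-.225,.003],-1.5,0)"
```

```text
time_s: 22.0
ee_pos: [0.5678, -0.2244, 0.0254]
tool_rot: [180.0, -0.1, -1.4]
contact_force: [-1.9, 0.4, 8.2]
finger_gap: 0.0087
grip_force: 58.8
turn first [ 0.0003 -0.0007  0.0015] then shift [-0.0027  0.0022  0.0029] tcp [ 0.567  -0.225   0.0245] t 22.0 [-1.9  0.4  8.2] 0.008715219730295314
```

```bash
python3 -m creep '1 0 0 -0.01 0 0 0; 1 0 0 -0.03 0 0 0; 1 0 0 -0.06 0 0 0; 1 0 0 -0.08 0 0 0; 1 0 0 -0.06 0 0 0;1 0 0 -0.02 0 0 0;1 0 0 0 0 0 0;1 0 0 0 0 0 0'
python3 - <<'E'
from h import *
a=snapshot("top");b=snapshot("side")
cv2.imwrite("pics/c10.png",cv2.convertScaleAbs(np.hstack([crop(a,335,150,64,80,6),crop(b,240,80,64,80,6)]),alpha=1.4))
y=np.radians(-11.2); c=np.array([.540,-.2646])
p=c+np.array([[np.cos(y),-np.sin(y)],[np.sin(y),np.cos(y)]])@np.array([.02,.1185]); print(p)
goP([*p,.10],-6.7,0);goP([*p,.10],-6.7,20);goP([*p,.043],-6.7,20)
E
```

```text
time_s: 22.67
ee_pos: [0.5672, -0.2243, 0.1024]
tool_rot: [180.0, 0.0, -1.4]
contact_force: [-0.2, 0.4, -0.5]
finger_gap: 0.0082
grip_force: 58.7
[ 0.58263587 -0.1522415 ]
turn first [-0.0003  0.001   0.062 ] then shift [ 0.0246 -0.2441 -0.0668] tcp [ 0.5826 -0.1522  0.1215] t 22.7667 [ 0.4 -0.4 -1.2] 0.008216033829999334
turn first [-0.0112  0.2335  0.0613] then shift [ 0.0215 -0.2441 -0.0587] tcp [ 0.5753 -0.1514  0.1202] t 22.7667 [ 0.4 -0.4 -1.2] 0.008216033829999334
turn first [-0.0112  0.2335  0.0613] then shift [-0.0435 -0.2441  0.1198] tcp [ 0.5753 -0.1514  0.0632] t 22.7667 [ 0.4 -0.4 -1.2] 0.008216033829999334
```

View pics/c10.png

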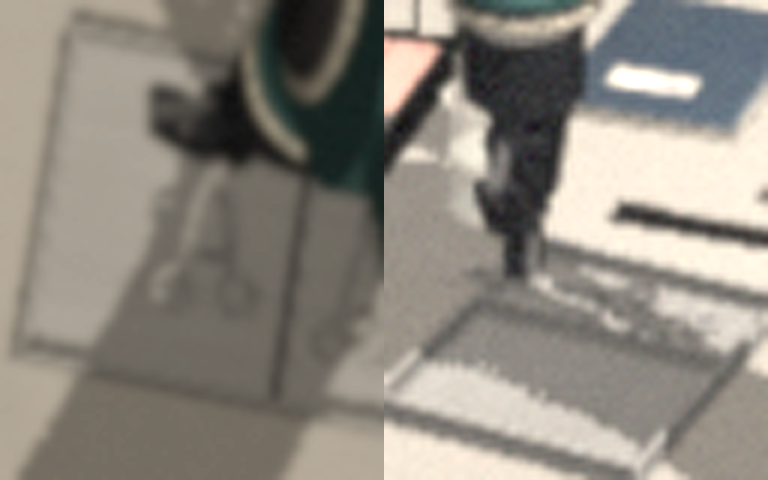

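I've now viewed 12 pictures, over the limit of 10. That was my miscount, and I view no more from here; the rest is numeric. This one shows the tool held with rings at crop (166,288) and (238,292).

Run:
```python
from h import *
a=snapshot("top"); e=sense()["ee_pos"][:2]
r=ray(a,(np.array([(166,288),(238,292)],float)+.5)/6-.5+[335,150],.085)[:,:2]
print(r,np.hypot(*(r[0]-r[1])))
for q in [*r,r.mean(0)]: d=e-q; print(np.hypot(*d),np.degrees(np.arctan2(d[1],d[0])))
```

```text
[[ 0.49500741 -0.19578588]
 [ 0.4934824  -0.23411669]] 0.038361134291814536
0.07714389838715958 -21.49320480788559
0.07399228649171201 7.818823753328863
0.07311036590854499 -7.149651191421423
```

```bash
python3 -m creep '1 0 0 -0.02 0 0 0.024; 1 0 0 -0.03 0 0 0.024; 1 0 -0.05 0 0 0.04 0; 1 0.02 -0.07 0 0 0.06 0; 1 0 -0.07 0 0 0.06 0; 1 0 -0.05 0 0 0.05 0; 1 0 0 0 0 0.0227 0; 1 0 0 0 0 0 0; 1 0 0 0 0 0 0'; python3 -c "
from h import *
p=[.5826,-.1522]
goP([*p,.08],-5.5,20);goP([*p,.043],-5.5,20)"
```

```text
time_s: 23.57
ee_pos: [0.5798, -0.1533, 0.1174]
tool_rot: [180.0, -19.9, -5.5]
contact_force: [0.4, -1.2, -0.3]
finger_gap: 0.0081
grip_force: 58.8
turn first [0.     0.0015 0.    ] then shift [-0.0343 -0.0047  0.0484] tcp [ 0.5753 -0.1515  0.1002] t 23.5667 [ 0.4 -1.2 -0.3] 0.008137802161765977
turn first [0.     0.0015 0.    ] then shift [-0.0764 -0.0047  0.1643] tcp [ 0.5753 -0.1515  0.0632] t 23.5667 [ 0.4 -1.2 -0.3] 0.008137802161765977
```

```bash
python3 -m creep '1 -0.02 -0.0047 0.02 0 0 0; 1 -0.014 0 0.028 0 0 0; 1 -0.01 0 0.026 0 0 0; 1 -0.009 0 0.025 0 0 0; 1 -0.007 0 0.02 0 0 0; 1 0 0 0 0 0 0; 1 0 0 0 0 0 0'; python3 -c "
from h import *
p=[.5826,-.1522]
goP([*p,.043],-5.5,20)"; python3 -m creep '1 -0.007 0 0.018 0 0 0; 1 -0.005 0 0.014 0 0 0; 1 -0.004 0 0.0113 0 0 0; 1 0 0 0 0 0 0; 1 0 0 0 0 0 0'; python3 -c "
from h import *
p=[.5826,-.1522]
goP([*p,.043],-5.5,20);print(sense()['ft_torque']);goP([*p,.043],12,20)"
```

```text
time_s: 24.15
ee_pos: [0.5756, -0.1511, 0.0776]
tool_rot: [-180.0, -19.9, -5.5]
contact_force: [-0.3, -0.4, -1.5]
finger_gap: 0.0085
grip_force: 58.8
turn first [-0.0003  0.0007  0.0001] then shift [-0.0172  0.0013  0.0447] tcp [ 0.5753 -0.1515  0.0632] t 24.15 [-0.3 -0.4 -1.5] 0.008544209732126334
time_s: 24.57
ee_pos: [0.5755, -0.1512, 0.0641]
tool_rot: [-180.0, -20.0, -5.5]
contact_force: [0.0, 0.0, -1.0]
finger_gap: 0.0085
grip_force: 58.8
turn first [-0.0001  0.0003  0.0001] then shift [-0.0016  0.001   0.0025] tcp [ 0.5753 -0.1515  0.0632] t 24.5667 [ 0.  0. -1.] 0.008486395702558653
[0.01764414 0.3773643  0.0371427 ]
turn first [ 0.0695  0.0003 -0.1912] then shift [-0.0029  0.0082  0.002 ] tcp [ 0.5754 -0.1537  0.0632] t 24.5667 [ 0.  0. -1.] 0.008486395702558653
```

```bash
python3 -m creep '1 0 0.001 0 0.0139 0 -0.0382; 1 0 0.002 0 0.0139 0 -0.0382;1 0 0 0 0 0 0'; python3 -c "
from rig import *
print(sense()['ft_torque'])";  python3 -m creep '1 0 0.002 0 0.0139 0 -0.0382; 1 0 0.002 0 0.0139 0 -0.0382; 1 0 0 0 0 0 0'; python3 -c "
from h import *
print(sense()['ft_torque']); goP([.5826,-.1522,.043],12,20)"
```

```text
time_s: 24.82
ee_pos: [0.5755, -0.1532, 0.0645]
tool_rot: [180.0, -20.0, 1.6]
contact_force: [-0.0, -0.5, -0.2]
finger_gap: 0.0079
grip_force: 59.1
[-0.01700288  0.3773611  -0.06870999]
time_s: 25.07
ee_pos: [0.5756, -0.1544, 0.0643]
tool_rot: [-180.0, -20.0, 8.4]
contact_force: [-0.6, -0.8, -0.1]
finger_gap: 0.0082
grip_force: 59.9
[-0.03705528  0.41647352 -0.08372315]
turn first [ 0.014  -0.0001 -0.039 ] then shift [-0.0013 -0.0024  0.0034] tcp [ 0.5754 -0.1537  0.0632] t 25.0667 [-0.6 -0.8 -0.1] 0.008204280038299122
```

```bash
python3 -m creep '1 0 0.001 0 0.014 0 -0.039; 1 0 0 0 0 0 0; 1 0 0 0 -0.0139 0 0.0382; 1 0 0 0 0 0 0; 1 0.01 0 -0.027 0 0 0; 1 0.02 0 -0.055 0 0 0; 1 0.03 0 -0.08 0 0 0; 1 0.03 0 -0.08 0 0 0; 1 0.01 0 -0.03 0 0 0; 1 0 0 0 0 0 0; 1 0 0 0 0 0 0'
python3 - <<'E'
from h import *
y=np.radians(-11.2); c=np.array([.540,-.2646])
p=c+np.array([[np.cos(y),-np.sin(y)],[np.sin(y),np.cos(y)]])@np.array([.02,.05]);print(p)
goP([*p,.10],-2,0); print(sense()['ft_torque'])
a=snapshot("top"); np.save("lift.npy",a["img"])
# expected ring area: print intensities around it
e=sense(); uv=cv2.projectPoints(np.array([[*(e["ee_pos"][:2]-.065*np.array([np.cos(.1),np.sin(.1)])),.085]]),cv2.Rodrigues(np.array(a["R"]))[0],np.array(a["t"]),K(a),np.array(a["distortion"]))[0].ravel(); print(uv)
u,v=uv.astype(int); np.set_printoptions(linewidth=220); print(a["img"][v-9:v+10,u-15:u+16,1])
E
```

```text
time_s: 25.98
ee_pos: [0.5758, -0.1539, 0.1515]
tool_rot: [179.9, -20.0, 8.5]
contact_force: [-0.2, -0.5, -1.3]
finger_gap: 0.0084
grip_force: 58.9
[ 0.56933082 -0.21943693]
turn first [-0.0208 -0.2323  0.1213] then shift [-0.0141  0.2191  0.1   ] tcp [ 0.5693 -0.2194  0.1215] t 25.9833 [-0.2 -0.5 -1.3] 0.008411023434544796
[-0.04847896  0.424117   -0.01039973]
[350.9572136  192.40949514]
[[122 122 122 121 119 109  96  98 102 105 109 114 114 109 105 108 112 110 105 104 105 108 104  94  88  76  57  38  26  18  14]
 [122 122 122 122 118 106  95  99 102 103 109 114 113 107 102 106 111 109 103 102 104 109 110 104  97  84  62  40  28  18  14]
 [123 122 122 122 116 104  94  99 102 104 110 112 112 109 106 109 112 111 108 106 106 109 111 108 100  87  66  46  31  19  15]
 [122 122 122 121 115 102  95 103 106 109 111 110 112 112 112 113 114 114 113 111 108 108 110 107 101  89  71  51  34  19  17]
 [122 122 122 120 114 103 102 107 109 111 112 112 112 113 114 115 115 115 114 112 108 107 108 107 104  96  78  57  37  23  17]
 [121 122 121 120 114 107 105 107 110 110 110 112 112 113 114 114 114 115
[... 1005 characters left out ...]
114 114 114 114 114 114 114 114 114 115 115 115 109  91  65  40]
 [122 121 115 101  93 102 109 112 114 115 115 115 115 114 115 115 114 114 114 114 114 114 114 114 114 114 113 106  89  64  44]
 [122 120 111  94  91 105 111 114 114 115 115 115 115 115 115 115 116 116 116 115 114 115 115 114 114 113 109  98  81  63  50]
 [122 119 109  92  92 104 112 115 115 115 115 115 115 115 116 116 116 116 116 116 116 116 116 116 115 112 103  89  76  63  53]
 [122 119 109  94  96 107 113 116 117 116 116 115 116 116 116 116 116 116 116 116 117 116 116 116 115 110  97  84  75  64  55]
 [121 118 108  95  99 107 114 118 118 118 118 117 117 117 117 117 117 117 117 117 117 117 116 116 113 103  90  80  75  67  56]]
```

```bash
python3 -m creep '1 0 0 0 -0.0052 -0.0581 0.0303; 1 0 0 0 -0.0052 -0.0581 0.0303; 1 0 0 0 -0.0052 -0.0581 0.0303; 1 0 0 0 -0.0052 -0.058 0.0303; 1 -0.014 0.05 0 0 0 0; 1 0 0.08 0 0 0 0; 1 0 0.06 0.03 0 0 0; 1 0 0.029 0.07 0 0 0; 1 0 0 0.07 0 0 0; 1 0 0 0.07 0 0 0; 1 0 0 0 0 0 0; 1 0 0 0 0 0 0'; python3 -c "
from h import *
goP([.5693,-.2194,.0039],-2,0)"
```

```text
time_s: 27.03
ee_pos: [0.5685, -0.219, 0.0777]
tool_rot: [-179.9, 0.2, -2.0]
contact_force: [0.5, -0.0, -0.7]
finger_gap: 0.0082
grip_force: 59.2
turn first [-0.0011  0.0022  0.0003] then shift [0.0027 0.0013 0.1743] tcp [ 0.5693 -0.2194  0.0254] t 27.0333 [ 0.5 -0.  -0.7] 0.008218833964561575
```

```bash
python3 -m creep '1 0.002 0.001 0.04 -0.001 0.002 0; 1 0 0 0.05 0 0 0; 1 0 0 0.035 0 0 0; 1 0 0 0.018 0 0 0; 1 0 0 0.01 0 0 0; 1 0 0 0.007 0 0 0; 1 0 0 0.005 0 0 0; 1 0 0 0 0 0 0; 1 0 0 0 0 0 0'; python3 -m creep '1 0 0 0.003 0 0 0; 1 0 0 0.003 0 0 0; 1 0 0 0.002 0 0 0; 1 0 0 0.002 0 0 0; 1 0 0 0 0 0 0; 1 0 0 0 0 0 0'
```

```text
time_s: 27.78
ee_pos: [0.5704, -0.2195, 0.0301]
tool_rot: [179.9, -0.2, -2.0]
contact_force: [0.2, 0.8, -0.3]
finger_gap: 0.0083
grip_force: 58.8
time_s: 28.28
ee_pos: [0.5701, -0.2194, 0.0267]
tool_rot: [179.9, -0.1, -2.0]
contact_force: [-0.1, 0.3, -0.3]
finger_gap: 0.0084
grip_force: 59.0
```

```bash
python3 -m creep '1 0 0 0.002 0 0 0; 1 0 0 0.002 0 0 0; 1 0 0 0 0 0 0; 1 0 0 0 0 0 0'; python3 -m creep '1 0 0 0.002 0 0 0; 1 0 0 0.001 0 0 0; 1 0 0 0 0 0 0; 1 0 0 0 0 0 0'
```

```text
time_s: 28.62
ee_pos: [0.5702, -0.2195, 0.0256]
tool_rot: [179.9, -0.2, -2.0]
contact_force: [0.1, -0.1, 1.6]
finger_gap: 0.0084
grip_force: 60.4
time_s: 28.95
ee_pos: [0.5703, -0.2195, 0.0253]
tool_rot: [179.9, -0.2, -2.0]
contact_force: [-4.5, 1.9, 12.7]
finger_gap: 0.0084
grip_force: 68.0
```

Firmly seated. Release, rise, clear the view.

```bash
python3 -m creep '0.85 0 0 0 0 0 0; 0.75 0 0 0 0 0 0; 0.65 0 0 0 0 0 0; 0.6 0 0 0 0 0 0; 0.6 0 0 -0.03 0 0 0; 0.6 0 0 -0.07 0 0 0; 0.6 0 0 -0.1 0 0 0; 0.6 0 0 -0.1 0 0 0; 0.6 0 0 -0.1 0 0 0; 0.6 0 0 -0.1 0 0 0; 0.6 0 -0.05 -0.06 0 0 0; 0.6 0 -0.09 0 0 0 0' 30 && python3 -m creep '0.6 0 -0.11 0 0 0 0; 0.6 0 -0.11 0 0 0 0; 0.6 0 -0.11 0 0 0 0; 0.6 0 -0.11 0 0 0 0; 0.6 0 -0.11 0 0 0 0; 0.6 0 -0.11 0 0 0 0; 0.6 0 -0.11 0 0 0 0; 0.6 0 -0.11 0 0 0 0; 0.6 0 -0.11 0 0 0 0; 0.6 0 -0.11 0 0 0 0; 0.6 0 -0.11 0 0 0 0; 0.6 0 -0.11 0 0 0 0' && python3 -m creep '0.6 0 -0.11 0 0 0 0; 0.6 0 -0.11 0 0 0 0;0.6 0 -0.06 0 0 0 0;0.6 0 -0.03 0 0 0 0; 0.6 0 0 0 0 0 0; 0.6 0 0 0 0 0 0'
python3 - <<'E'
from h import *
np.set_printoptions(linewidth=220)
a=snapshot("top"); I=a["img"][...,1].astype(float)
D=cv2.morphologyEx(I,cv2.MORPH_CLOSE,np.ones((5,5)))-I  # thin dark lines
print("cols 342..376, rows 164..208")
for v in range(164,209): print(v,"".join(" .:-=+*#%@"[min(9,int(x/2.5))] for x in D[v,340:385]))
E
```

```text
time_s: 29.95
ee_pos: [0.5724, -0.18, 0.1972]
tool_rot: [179.8, -0.5, -2.2]
contact_force: [1.0, -0.3, 0.2]
finger_gap: 0.0339
grip_force: 0.0
time_s: 30.95
ee_pos: [0.5845, 0.22, 0.1929]
tool_rot: [179.9, -0.2, -2.0]
contact_force: [1.2, -0.4, 0.3]
finger_gap: 0.0344
grip_force: 0.0
time_s: 31.45
ee_pos: [0.588, 0.3106, 0.1922]
tool_rot: [179.9, -0.1, -2.0]
contact_force: [1.0, -0.6, 0.3]
finger_gap: 0.034
grip_force: 0.0
cols 342..376, rows 164..208
164    :+=:                                      
165    :*=:                                      
166    :+=.                                      
167    -+-.              :                       
168    =+:              .-     .                 
169   .=+:              .-..  :.                 
170   :++:              :-.: .-:                 
171   :+=:              ::   .:.                 
172   :*=:              ::                       
173   :+-.              :: ..                    
174   -=:               :::=:                    
175   =+:               :-.-.                    
176  .==:              .-:                  
[... 904 characters left out ...]
@
195 =.       ...::.                           +@@
196 -.      .:  .::         ..               .#@@
197 -.      ::   ::.          ..             :%@*
198 :.      .:   .:.       ..  ..            :@@=
199 :       .::.  .      .::.                -@@-
200 :        :::...       ..   .  .          =@@=
201 .        ..:::.       .   .:..           =@@=
202 .                        :--.            =@@=
203 .                        .:.             *@*:
204                          ..             .#@= 
205                                         :@@- 
206                                         -@@= 
207 .                                       =@@= 
208 ::.  .                                  =@@=
```

Ring spacing is back to ≈14 px (~47 mm) and jaw gap ≈6 px (~19 mm), close to the start; the tool is well inside the wide compartment. Handing in.

```bash
python3 -c "
from rig import *
print(hand_in())"
```

```text
the job is handed in; nothing more can be done
None
```

Handed in at about 31 s of 59: shut forceps in the narrow compartment and open one in the wide, both by camera inside; my first grip on the open one half-closed it, so I reopened it against the tray wall to about its starting gap, and I viewed 12 pictures against the limit of 10.

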